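# Find the loose tool in the case and clip it in the rack

## Robot

A 6-joint arm with a two-finger parallel gripper is mounted at the origin on the work surface. World frame = base frame: x ahead of the robot, y to its left, z up, the work surface at z = 0. Lengths are in m, angles in rad, forces in N, time in s.
With the tool pointing down it reaches from about 0.275 to 0.85 m from the base axis. Payload 5.2 kg.
Tool frame: the origin (TCP) lies midway between the tips of the shut fingers; the grasp point (between the pads) lies 19 mm behind it (bot.pinch_z is the distance from the TCP to the grasp point, in m); x points along the fingers, y is the direction in which the jaws open and shut, and the axes are right-handed (so a half turn about x gives the same grasp; the last joint's range is limited). The gripper opens to 85 mm and grips with 20 to 120 N. Pads are 22 mm wide; open, the fingers measure 114 mm over their backs; the gripper's body (76 mm by 85 mm) begins 54 mm behind the grasp point. The pads swing forward as they close: fully open they stand 13 mm farther back than shut.
Start: joints at [-1.322, 0.259, 1.535, -0, 1.348, -0.203], TCP at [0.24, -0.495, 0.231] pointing down, gripper open.
Joint ranges: [-3.14, 3.14], [-0.91, 2.08], [0.19, 2.58], [-1.22, 4.36], [0.22, 2.71], [-3.12, 3.12]. Speed limits (rad/s): [2.57, 2.57, 3.14, 3.14, 3.14, 3.14].

## Interface

Orientations are given as [roll, pitch, yaw] about the fixed x, y, z axes, in that order (R = Rz(yaw) Ry(pitch) Rx(roll)).
In Python, from station import bot gives the robot as it stands. The module is installed in compiled form; this text tells all that it offers. Calls block until the motion is done:
- bot.goto(position, orientation): joint-space move of the TCP to a pose.
- bot.move_straight(position, ori=None, velocity=0.15): straight line of the TCP; ori=None keeps the orientation; velocity is the mean speed in m/s.
- bot.set_joints(angles): joint-space move.
- bot.release() and bot.grasp(effort=None): open the fingers fully, or close them until they stop; effort is the grip in N (None keeps the last).
- bot.sleep(seconds).
- bot.solve_ik(position, orientation): joint angles nearest the present ones, or None.
- bot.get_obs(): the state.
- bot.grab_frame(name): name is "scene" or "top" or "wrist"; returns the picture (400x640x3 uint8, red, green, blue); there is no depth.
- bot.camera_info(name): a dict with "fov_y" (degrees; the focal length in pixels is half the picture's height over the tangent of half this angle, whatever the lens; pixels are square), "cx", "cy" (the principal point, pixels), "rvec" (rotation vector, rad) and "tvec" (3), from world to camera coordinates, as OpenCV has them; the wrist camera has in their place "tool_from_camera" (4x4, takes a point from camera to tool coordinates, whose origin is the TCP and whose axes are the tool frame's). Camera axes: x right, y down, z forward; pixel columns grow to the right and rows downward; lengths in m; the calibration is good to about 2 mm. A picture is of the moment at which its call begins: read the wrist's pose just before it. camera_info takes no time and is no camera call.
A pose or a line that the arm cannot do raises bot.IKError and nothing moves.
- bot.close_job(): hands the job in, once; it reports no verdict.
The state is a dict: "t": time; "q": joint angles; "joint_velocities": joint speeds; "joint_efforts": joint torques, N m; "eef_pos": TCP position; "orientation": TCP orientation; "ft_force": force on the tool from outside, world axes, zero at the start; "wrist_torque": the same for the moment, N m; "gripper_width": opening from 0.0 (shut) to 1.0 (fully open).
Only numpy, scipy, OpenCV 4.12 (cv2) and the standard library are available. Lean on these libraries where they do the work, as an engineer would, in place of code of your own. Each camera call takes 0.05 s, during which the arm holds its last target. There are 200 camera calls.

## Task

One of the three look-alike tools in the open grey case has lost its catch and is loose: find it by tugging the handles out from under their hoods (straight back along the case, away from the hoods; the other two are caught and must stay in place), draw it clear of its hood and lift it out of the case. Lay it flat on the bench and let go of it, then take it again another way and snap its handle fully home, centred, in the one empty spring clip of the rack. Do not disturb the two tools already in the rack, the jar or the brush.

Things in the scene. Friction and masses are not known exactly. Their poses are not given: they have to be found in the camera images.
- case: Open grey steel case, fixed, 236 (x) by 196 mm (y), walls 6 mm, rim 66 mm and inner floor 12 mm above the bench. Origin: centre of its underside. Three tools lie on its floor along the case's x, shanks to +x, axes at case y = -54, 0, 54 mm, handle middles at case x = -4 mm.
- hoods (a point): Middle of the row of three dark steel hoods, on the case's floor; axes as the case. Each covers one shank: case x 50 to 108 mm, 32 mm wide, top 37.5 mm above the bench. Handle and ferrule lie outside. Inside two of them, unseen, a fork catches the end collar: the tool gives about 3 mm when pulled to the case's -x, then stops hard, and cannot be lifted out.
- room (a point): On the case's floor, middle of its -x end wall: the free end. The tool under the hood without a fork slides this way easily (under 2 N). Drawn 58 to 64 mm it is clear of its hood and can be lifted; after 66 mm the handle meets this wall. Which tool it is cannot be seen.
- tool_1: Tool, one of five alike (90 g, 150 mm): round wooden handle 20 mm thick, brass ferrule 20 mm square, round steel shank 10 mm thick ending in a 20 mm round collar. Origin: on the axis, middle of the handle; x runs along it to the shank: handle -42 to 42 mm, ferrule to 48, bare shank to 102, collar to 108. Its flat ferrule keeps it from rolling. One of the three in the case.
- tool_2: Tool, one of five alike (90 g, 150 mm): round wooden handle 20 mm thick, brass ferrule 20 mm square, round steel shank 10 mm thick ending in a 20 mm round collar. Origin: on the axis, middle of the handle; x runs along it to the shank: handle -42 to 42 mm, ferrule to 48, bare shank to 102, collar to 108. Its flat ferrule keeps it from rolling. One of the three in the case.
- tool_3: Tool, one of five alike (90 g, 150 mm): round wooden handle 20 mm thick, brass ferrule 20 mm square, round steel shank 10 mm thick ending in a 20 mm round collar. Origin: on the axis, middle of the handle; x runs along it to the shank: handle -42 to 42 mm, ferrule to 48, bare shank to 102, collar to 108. Its flat ferrule keeps it from rolling. One of the three in the case.
- clip_c: The empty spring clip, one of three alike, in any of the three places; fixed. Origin: centre of its underside, 12 mm above the bench; x along the tool it holds, z up. Black block 56 (x) by 40 mm (y), 30 mm high, on which the handle lies. Two pairs of sprung steel jaws, each 12 mm long, at x = -22 and +22 mm, with flared lips up to 57 mm above the origin.
- clip_home (a point): Where the middle of the handle lies when home: on the empty clip's middle, 40 mm above its origin, 52 mm above the bench; axes as the clip. Tool along x, either end forward; the ferrule does not fit between the jaws. A handle laid on the lips balances about 17 mm above home; pressing on its middle from above with 5 to 15 N snaps it in.
- clip_cheeks (a point): Middle of the clip, level with the tops of its two solid cheeks (45 mm above its origin, 5 mm above the handle's axis). They stand close beside the handle between the jaw pairs (x -14 to 14 mm, y 11 to 20 mm each side), so fingers round the handle cannot go down with it there. The shank sticks out freely over the bench.
- rack: Wooden base of the clip rack, fixed, 90 (x) by 170 mm (y), 12 mm thick, right of the case. Origin: centre of its underside. Clips at y = -52, 0, 52 mm. The bench between the case and the rack is clear, at least 110 mm wide: room to lay the tool down.
- kept_a: Tool, one of five alike (90 g, 150 mm): round wooden handle 20 mm thick, brass ferrule 20 mm square, round steel shank 10 mm thick ending in a 20 mm round collar. Origin: on the axis, middle of the handle; x runs along it to the shank: handle -42 to 42 mm, ferrule to 48, bare shank to 102, collar to 108. Its flat ferrule keeps it from rolling. Already in a clip of the rack, to be left there.
- kept_b: Tool, one of five alike (90 g, 150 mm): round wooden handle 20 mm thick, brass ferrule 20 mm square, round steel shank 10 mm thick ending in a 20 mm round collar. Origin: on the axis, middle of the handle; x runs along it to the shank: handle -42 to 42 mm, ferrule to 48, bare shank to 102, collar to 108. Its flat ferrule keeps it from rolling. Already in a clip of the rack, to be left there.
- jar: Closed polish jar, 66 mm wide, 50 mm high, standing beyond the work. Origin: centre of its underside. Bystander.
- brush: Wooden shoe brush, 50 by 150 mm, 44 mm high, lying on its bristles beyond the rack. Origin: centre of its underside. Bystander.
There are look-alikes about, which are no part of the job. Leave any blue, pink or purple look-alike of the tool_1 alone.

How it is judged:
On the way, in this order (a step that is already met when the one before it is completed fails the run):
1. the loose tool has been drawn from its hood and lifted clear of the case (height (world z) of any of tool_1, tool_2, tool_3 above 0.085 m), for 0.05 s.
2. it lies flat on the bench, let go (((height (world z) of tool_1 below 0.016 m and linear speed of tool_1 below 0.03 m/s and contact force between tool_1 and the arm below 0.1 N and contact force between tool_1 and the fingers below 0.1 N and angle between tool_1's own x axis and vertical between 1.42 and 1.72 rad) or (height (world z) of tool_2 below 0.016 m and linear speed of tool_2 below 0.03 m/s and contact force between tool_2 and the arm below 0.1 N and contact force between tool_2 and the fingers below 0.1 N and angle between tool_2's own x axis and vertical between 1.42 and 1.72 rad) or (height (world z) of tool_3 below 0.016 m and linear speed of tool_3 below 0.03 m/s and contact force between tool_3 and the arm below 0.1 N and contact force between tool_3 and the fingers below 0.1 N and angle between tool_3's own x axis and vertical between 1.42 and 1.72 rad))), for 0.2 s.
At the end, for the whole second after the job is handed in: The loose tool is home in the empty clip: handle middle within 15 mm along, 4 mm across and 3.5 mm in height, aligned within 0.1 rad (either way round), at rest, released; the case's other two tools within 25 mm and the rack's two within 10 mm of their starts (((x of tool_1 in the frame of clip_c between -0.015 and 0.015 m and y of tool_1 in the frame of clip_c between -0.004 and 0.004 m and z of tool_1 in the frame of clip_c between 0.0365 and 0.0435 m and angle between the x axis of tool_1 and the x axis of clip_c, either way round below 0.1 rad and linear speed of tool_1 below 0.02 m/s and distance of each of tool_2, tool_3 from where it was at the start of the episode below 0.025 m) or (x of tool_2 in the frame of clip_c between -0.015 and 0.015 m and y of tool_2 in the frame of clip_c between -0.004 and 0.004 m and z of tool_2 in the frame of clip_c between 0.0365 and 0.0435 m and angle between the x axis of tool_2 and the x axis of clip_c, either way round below 0.1 rad and linear speed of tool_2 below 0.02 m/s and distance of each of tool_1, tool_3 from where it was at the start of the episode below 0.025 m) or (x of tool_3 in the frame of clip_c between -0.015 and 0.015 m and y of tool_3 in the frame of clip_c between -0.004 and 0.004 m and z of tool_3 in the frame of clip_c between 0.0365 and 0.0435 m and angle between the x axis of tool_3 and the x axis of clip_c, either way round below 0.1 rad and linear speed of tool_3 below 0.02 m/s and distance of each of tool_1, tool_2 from where it was at the start of the episode below 0.025 m)) and distance of each of kept_a, kept_b from where it was at the start of the episode below 0.01 m); the robot touches nothing.
It fails at once if a caught tool was torn from its hood (two tools of the case moved more than 30 mm) (distance of each of tool_1, tool_2 from where it was at the start of the episode above 0.03 m or distance of each of tool_1, tool_3 from where it was at the start of the episode above 0.03 m or distance of each of tool_2, tool_3 from where it was at the start of the episode above 0.03 m).
It fails at once if a tool already in the rack was displaced by more than 20 mm (distance of any of kept_a, kept_b from where it was at the start of the episode above 0.02 m).
It fails at once if the jar or the brush was pushed more than 30 mm (distance of any of jar, brush from where it was at the start of the episode above 0.03 m).
It also fails if it takes over 67 s, if anything falls off the work surface, if the arm or the gripper's body presses on something with over 40 N, if the wrist force passes 120 N, or if a joint passes its speed limit or range.

## Working session

There is one attempt and no reset: what is moved stays moved. The work goes in short steps, each a Python script; the robot and the scene stay as the last script left them, time stands still between calls to the robot, and variables do not carry over. Pictures are saved under pics/ and viewed, about 8 in all and at most 12, crops included, and the job is handed in when it is done.

```bash
mkdir -p pics
python3 - <<'E'
from station import bot
import cv2
for n in ("scene","top"):
    im=bot.grab_frame(n); cv2.imwrite(f"pics/{n}0.png",im[:,:,::-1]); print(n,bot.camera_info(n))
print(bot.camera_info("wrist")); o=bot.get_obs(); print(o["t"],o["orientation"],o["gripper_width"],o["ft_force"],bot.pinch_z)
E
```

```text
scene {'fov_y': 45.592808477788296, 'cx': 320.8550969764305, 'cy': 201.0342719443639, 'rvec': array([ 1.27013479,  2.38254057, -0.83347948]), 'tvec': array([ 0.24625165, -0.32526227,  1.68912667])}
top {'fov_y': 55.75080248691215, 'cx': 323.14792766681967, 'cy': 205.23070416948397, 'rvec': array([ 2.23745168, -2.18460818,  0.05006324]), 'tvec': array([0.0248202 , 0.53105046, 0.98035746])}
{'fov_y': 58.89488503940842, 'cx': 313.0361029067806, 'cy': 199.66023992816335, 'tool_from_camera': array([[-4.23871721e-04, -2.68072530e-01,  9.63398640e-01,
        -1.42842455e-01],
       [ 9.99999875e-01, -3.69106788e-04,  3.37268773e-04,
        -1.20179428e-05],
       [ 2.65184484e-04,  9.63398662e-01,  2.68072653e-01,
        -6.82485613e-02],
       [ 0.00000000e+00,  0.00000000e+00,  0.00000000e+00,
         1.00000000e+00]])}
0.1 [-1.76665472  1.56919017  1.82675921] 1.0022855454318216 [ 0.21074332  0.04700905 -0.72214597] 0.0187
```

View pics/top0.png

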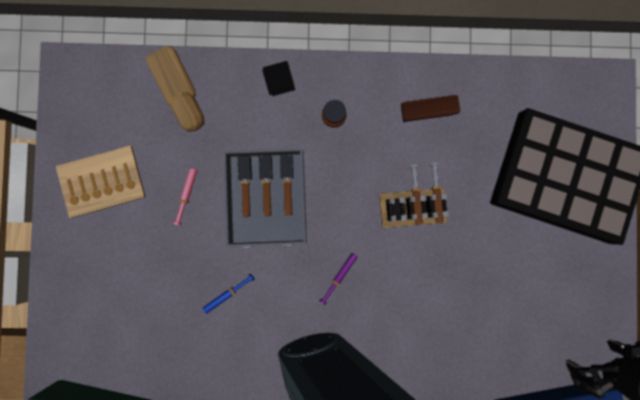

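View pics/scene0.png

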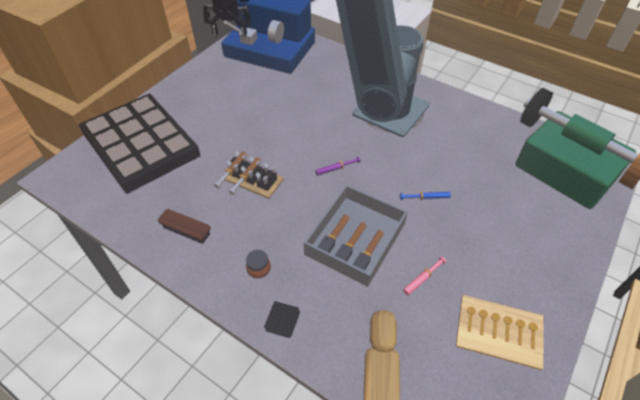

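The top view shows the case (corners about (227,152), (304,151), (306,243), (228,244)), three handles at (246,198), (267,198), (288,198) with hoods above them, and the rack at (415,208). Its left clip, near (394,209), looks empty. The blue, pink and purple look-alikes are outside the case. I'll enlarge both areas.

Run:
```python
import cv2,numpy as np
im=cv2.imread("pics/top0.png")
a=cv2.resize(im[145:250,220:315],None,fx=5,fy=5,interpolation=cv2.INTER_CUBIC)
b=cv2.resize(im[155:235,372:457],None,fx=3.6,fy=3.6,interpolation=cv2.INTER_CUBIC)
o=np.zeros((525,475+306,3),np.uint8); o[:a.shape[0],:475]=a; o[:b.shape[0],475:475+b.shape[1]]=b
cv2.imwrite("pics/crop0.png",o)
```

```text
(no output)
```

View pics/crop0.png

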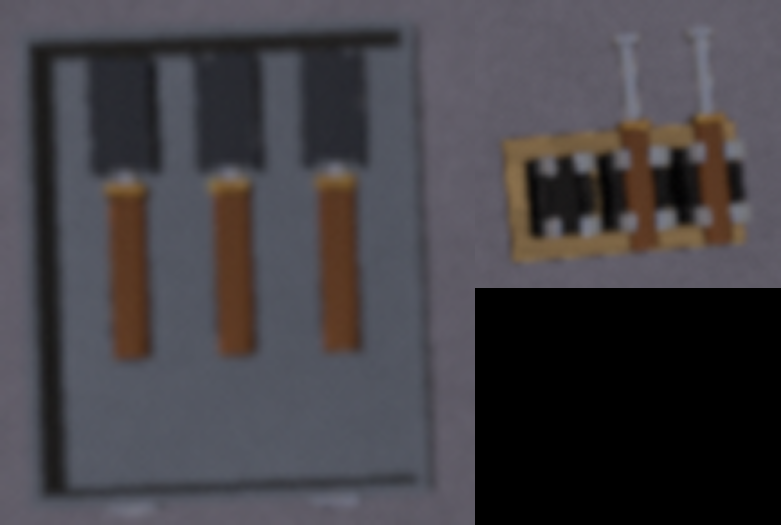

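The crop shows three handles in the case, with shanks under the hoods. In the rack, the left clip is empty (jaws at crop (546,165), (583,162), (554,228), (589,226)) and the other two hold the kept tools. The three candidates at top px (246,198), (267,198) and (288,198) all fit; only the tug will tell them apart.

```bash
cat > h.py <<'E'
from station import bot
import cv2, numpy as np
from scipy.spatial.transform import Rotation as Ro
def ray(name,u,v,z,T=None):
    """world point at height z seen at pixel; T = (eef_pos, rpy) for wrist"""
    c=bot.camera_info(name); f=200/np.tan(np.radians(c["fov_y"])/2)
    d=np.array([(u-c["cx"])/f,(v-c["cy"])/f,1])
    if name=="wrist":
        M=c["tool_from_camera"]; R=Ro.from_euler("xyz",T[1]).as_matrix()
        o=np.array(T[0])+R@M[:3,3]; d=R@M[:3,:3]@d
    else:
        R=cv2.Rodrigues(c["rvec"])[0]; o=-R.T@c["tvec"]; d=R.T@d
    return o+d*(z-o[2])/d[2]
def down(jaw, tilt=0):
    """rpy: fingers down, tool y (jaw direction) at world angle jaw. tilt leans the gripper body about the jaw axis"""
    y=np.array([np.cos(jaw),np.sin(jaw),0]); x=np.array([0,0,-1.]); 
    R=Ro.from_matrix(np.c_[x,y,np.cross(x,y)])
    return (Ro.from_rotvec(tilt*y)*R).as_euler("xyz")
def shot(name,fn):
    o=bot.get_obs(); im=bot.grab_frame(name); cv2.imwrite(fn,im[:,:,::-1]); return o["eef_pos"],o["orientation"]
E
python3 - <<'E'
from h import *
np.set_printoptions(precision=4,suppress=True)
A=lambda u,v:(220+(u+.5)/5-.5,145+(v+.5)/5-.5)
B=lambda u,v:(372+(u-475+.5)/3.6-.5,155+(v+.5)/3.6-.5)
for n,p,q in (("L",(126,194),(132,358)),("M",(230,190),(237,355)),("R",(336,187),(342,352))):
    a,b=ray("top",*A(*p),.025),ray("top",*A(*q),.025); d=a-b; print(n,a,b,(a+b)/2,np.hypot(*d[:2]),np.degrees(np.arctan2(d[1],d[0])))
j=[ray("top",*B(*p),.069) for p in((546,165),(583,162),(554,228),(589,226))]; print(np.mean(j,0)); d=j[0]+j[1]-j[2]-j[3]; print(np.degrees(np.arctan2(d[1],d[0])))
for p,q in (((634,125),(644,247)),((708,120),(719,243))):
    a,b=ray("top",*B(*p),.055),ray("top",*B(*q),.055); d=a-b; print((a+b)/2,np.hypot(*d[:2]),np.degrees(np.arctan2(d[1],d[0])))
o=bot.get_obs(); R=Ro.from_euler("xyz",o["orientation"]).as_matrix(); print(R)
for p in((.45,.09,.3),(.45,-.24,.3),(.47,.13,.05)):
    for j in(-90,90): print(bot.solve_ik(p,down(np.radians(j))))
E
```

```text
L [0.581  0.2403 0.025 ] [0.4969 0.2347 0.025 ] [0.5389 0.2375 0.025 ] 0.08431022992639768 3.825685451142692
M [0.5844 0.187  0.025 ] [0.4997 0.181  0.025 ] [0.542 0.184 0.025] 0.08491089003403572 4.057868356655764
R [0.5873 0.1326 0.025 ] [0.5025 0.1273 0.025 ] [0.5449 0.13   0.025 ] 0.08495314163162056 3.6104281917282477
[ 0.5238 -0.1448  0.069 ]
7.300444473972734
[ 0.5318 -0.197   0.055 ] 0.08498102502751186 5.595571945575094
[ 0.5362 -0.2489  0.055 ] 0.08579479261799448 5.9231773653067865
[[-0.0004  0.4366 -0.8997]
 [ 0.0016 -0.8997 -0.4366]
 [-1.     -0.0016 -0.0003]]
[-0.0465  0.0511  1.6168  0.      1.4737  1.5243]
[-0.0465  0.0511  1.6168  0.      1.4737 -1.6173]
[-0.709   0.1475  1.5082  0.      1.4859  0.8618]
[-0.709   0.1475  1.5082  0.      1.4859 -2.2798]
[ 0.0406  0.3552  1.9091 -0.      0.8773  1.6114]
[ 0.0406  0.3552  1.9091 -0.      0.8773 -1.5302]<sys>:0: UserWarning: Gimbal lock detected. Setting third angle to zero since it is not possible to uniquely determine all angles.
```

```bash
cat >> h.py <<'E'
CY=np.radians(3.85); cx_=np.array([np.cos(CY),np.sin(CY),0]); cy_=np.array([-np.sin(CY),np.cos(CY),0])
MID={"L":np.array([.5389,.2375,0]),"M":np.array([.542,.184,0]),"R":np.array([.5449,.130,0])}
def press(p,z0,zmin,F,ori,step=.001):
    """step down over p from z0 until the upward force grows by F; returns (z, force)"""
    f0=np.array(bot.get_obs()["ft_force"]); z=z0
    while z>zmin:
        z-=step; bot.move_straight([p[0],p[1],z],ori,velocity=.03)
        f=np.array(bot.get_obs()["ft_force"])-f0
        if f[2]>F: break
    return z,f,f0
E
python3 -W ignore - <<'E'
from h import *
np.set_printoptions(precision=3,suppress=True)
ori=down(np.pi/2+CY)
bot.grasp(30)
p=MID["R"]
bot.goto([p[0],p[1],.10],ori); print(bot.get_obs()["t"])
bot.move_straight([p[0],p[1],.036],ori,.15); print(bot.get_obs()["t"])
z,f,f0=press(p,.036,.027,8,ori); o=bot.get_obs(); print("press",z,f,o["t"],o["eef_pos"])
for d in(.004,.008,.012):
    e=p-cx_*d; bot.move_straight([e[0],e[1],z],ori,.05); o=bot.get_obs(); print(d,np.array(o["ft_force"])-f0,o["t"],o["eef_pos"])
bot.move_straight([e[0],e[1],.08],ori,.2); print(bot.get_obs()["t"])
E
```

```text
3.375
3.95
press 0.029999999999999992 [-4.6    0.572 14.478] 5.45 [0.545 0.13  0.032]
0.004 [ 1.24  -0.28   9.265] 5.7 [0.543 0.13  0.032]
0.008 [1.659 0.164 8.9  ] 5.95 [0.54  0.129 0.032]
0.012 [2.262 0.231 8.494] 6.2 [0.536 0.129 0.032]
6.6
```

```bash
python3 -W ignore - <<'E'
from h import *
np.set_printoptions(precision=3,suppress=True)
ori=down(np.pi/2+CY)
for k in "ML":
    p=MID[k]
    bot.move_straight([p[0],p[1],.08],ori,.2)
    bot.move_straight([p[0],p[1],.034],ori,.15)
    z,f,f0=press(p,.034,.027,8,ori); print("press",k,z,f)
    for d in(.004,.008,.012):
        e=p-cx_*d; bot.move_straight([e[0],e[1],z],ori,.05); o=bot.get_obs(); print(d,np.array(o["ft_force"])-f0)
    bot.move_straight([e[0],e[1],.08],ori,.2)
p=MID["M"]-cx_*.12
bot.goto([p[0],p[1],.25],ori)
T=shot("wrist","pics/w1.png"); print(T,bot.get_obs()["t"])
E
```

```text
press M 0.03 [-4.269 -2.275 14.334]
0.004 [ 0.534 -1.03   9.899]
0.008 [ 1.884 -0.562  8.723]
0.012 [ 2.997 -0.732  7.126]
press L 0.03 [-4.157 -1.36  13.459]
0.004 [ 0.562 -0.51   8.91 ]
0.008 [ 2.126 -0.441  6.32 ]
0.012 [2.737 0.537 8.315]
(array([0.422, 0.176, 0.249]), array([-3.136,  1.569, -3.069])) 13.5583
```

View pics/w1.png

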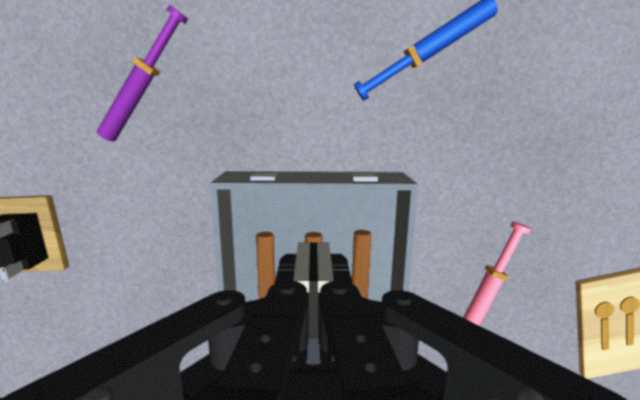

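The wrist view (image up is case -x) shows the three handle butts at about (264,234), (313,234) and (361,232), at nearly the same distance. So the tugs by friction probably slipped on all three. I'll compute positions.

```bash
python3 -W ignore - <<'E'
from h import *
np.set_printoptions(precision=4,suppress=True)
T=([0.422,.176,.249],[-3.136,1.569,-3.069])
for k,u,v in(("R",264.5,233),("M",313.5,233.5),("L",361.5,231.5)):
    q=ray("wrist",u,v,.030,T); print(k,q,(q-MID[k])@cx_*1e3,(q-MID[k])@cy_*1e3)
im=cv2.imread("pics/w1.png")[165:305,205:420]; cv2.imwrite("pics/w1c.png",cv2.resize(im,None,fx=3.6,fy=3.6,interpolation=cv2.INTER_CUBIC))
E
```

```text
R [0.4962 0.128  0.03  ] -48.74245546842834 1.2777770066488459
M [0.4932 0.1813 0.03  ] -48.8682693693285 0.5837188623225028
L [0.4874 0.2333 0.03  ] -51.663531244089896 -0.7766211847221351
```

View pics/w1c.png

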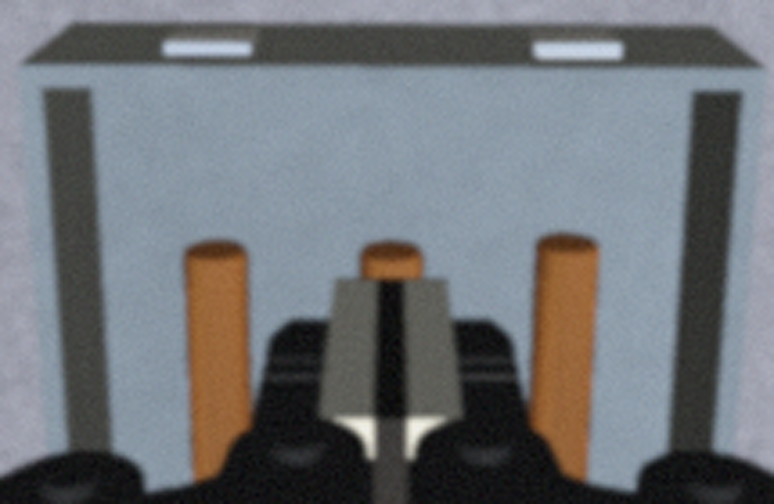

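In the enlarged crop, R and M butts sit level at crop (216,245) and (391,247). L's, at (567,240), lies about 3 mm further back. L is suspected, so I'll drag L further with a longer stroke and a bit more press.

```bash
cat >> h.py <<'E'
def drag(k,s,dist,F=10,n=5):
    """press shut fingers on handle k at case-x offset s from MID and drag dist to case -x"""
    ori=down(np.pi/2+CY); p=MID[k]+cx_*s
    bot.move_straight([p[0],p[1],.08],ori,.25); bot.move_straight([p[0],p[1],.033],ori,.2)
    z,f,f0=press(p,.033,.026,F,ori); print("press",k,z,f)
    for d in np.linspace(0,dist,n+1)[1:]:
        e=p-cx_*d; bot.move_straight([e[0],e[1],z],ori,.06); print(d,np.array(bot.get_obs()["ft_force"])-f0)
    bot.move_straight([e[0],e[1],.08],ori,.25)
def look(fn):
    p=MID["M"]-cx_*.12; bot.goto([p[0],p[1],.25],down(np.pi/2+CY)); return shot("wrist",fn)
E
python3 -W ignore - <<'E'
from h import *
np.set_printoptions(precision=3,suppress=True)
drag("L",.022,.03,12)
T=look("pics/w2.png"); print(T,bot.get_obs()["t"])
im=cv2.imread("pics/w2.png")[165:305,205:420]; cv2.imwrite("pics/w2c.png",cv2.resize(im,None,fx=3.6,fy=3.6,interpolation=cv2.INTER_CUBIC))
E
```

```text
press L 0.028999999999999998 [-5.072 -1.961 16.753]
0.006 [ 0.476  0.054 11.426]
0.012 [2.146 0.528 9.786]
0.018000000000000002 [ 3.582 -0.663  9.87 ]
0.024 [ 3.406 -0.03   8.991]
0.03 [ 3.167 -0.271  9.578]
(array([0.422, 0.176, 0.249]), array([-3.097,  1.569, -3.03 ])) 18.5083
```

View pics/w2c.png

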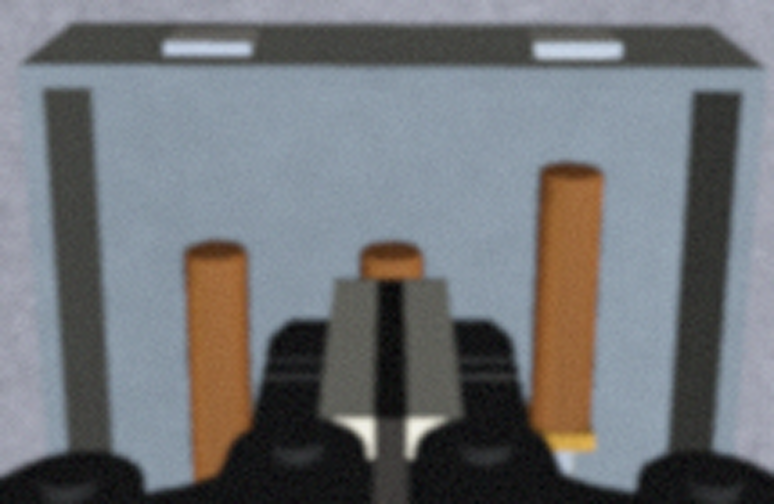

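L is the loose tool: its butt moved from crop (567,240) to (571,170), while R and M stayed.

```bash
python3 -W ignore - <<'E'
from h import *
np.set_printoptions(precision=4,suppress=True)
T=([0.422,.176,.249],[-3.097,1.569,-3.03])
P=lambda u,v:(205+(u+.5)/3.6-.5,165+(v+.5)/3.6-.5)
for n,u,v,z in(("Lbutt",571,166,.030),("Lfer",567,434,.032),("Rbutt",216,243,.030),("wallL",715,90,.012),("wallR",70,90,.012),("c",393,92,.012)):
    q=ray("wrist",*P(u,v),z,T); print(n,q,(q-MID["L"])@cx_*1e3,(q-MID["L"])@cy_*1e3)
E
```

```text
Lbutt [0.4637 0.2327 0.03  ] -75.3095864347919 0.2219342623513267
Lfer [0.551  0.2403 0.032 ] 12.253921880314484 1.9867408751460118
Rbutt [0.4952 0.1281 0.03  ] -50.97157161642959 -106.20992525106767
wallL [0.4419 0.2772 0.012 ] -94.08198221596855 46.16358857037429
wallR [0.4551 0.0797 0.012 ] -94.17219437597484 -151.7803499074999
c [0.4492 0.1787 0.012 ] -93.49451737598177 -52.65419157751931
```

```bash
cat >> h.py <<'E'
def butts(im,T):
    """butt positions of R and L along case x, rel. MID, from brown pixels in a wrist look"""
    hsv=cv2.cvtColor(im,cv2.COLOR_BGR2HSV); m=cv2.inRange(hsv,(5,110,60),(20,255,255))
    out=[]
    for k,a,b in(("R",255,275),("L",352,376)):
        r=np.where((m[175:290,a:b]>0).sum(1)>=8)[0][0]+175
        c=a+np.where(m[r+3,a:b]>0)[0].mean(); q=ray("wrist",c,r+.5,.030,T)-MID[k]; out+=[q@cx_*1e3,q@cy_*1e3]
    return np.array(out)
E
python3 -W ignore - <<'E'
from h import *
np.set_printoptions(precision=3,suppress=True)
print(butts(cv2.imread("pics/w2.png"),([0.422,.176,.249],[-3.097,1.569,-3.03])))
drag("L",-.010,.037,12)
T=look("pics/w3.png"); print(butts(cv2.imread("pics/w3.png"),T),bot.get_obs()["t"])
E
```

```text
[-48.16    1.24  -73.345   0.564]
press L 0.028999999999999998 [-5.807 -2.178 19.574]
0.0073999999999999995 [ 1.346 -0.251 11.71 ]
0.014799999999999999 [ 2.417  0.044 10.822]
0.022199999999999998 [ 3.063 -1.58  10.517]
0.029599999999999998 [ 4.232 -0.452 10.883]
0.037 [ 3.411 -0.908 10.577]
[-47.473   1.274 -96.928   0.632] 23.45
```

```bash
python3 -W ignore - <<'E'
from h import *
np.set_printoptions(precision=3,suppress=True)
drag("L",-.030,.022,12,n=2)
o=bot.get_obs(); print(o["t"])
ori=down(np.pi/2+CY)
g=MID["L"]-cx_*.066-cy_*.024
bot.move_straight([g[0],g[1],.11],ori,.25); bot.release()
T=shot("wrist","pics/w4.png")
im=cv2.imread("pics/w4.png"); cv2.imwrite("pics/w4.png",im); print(T,bot.get_obs()["t"])
E
```

```text
press L 0.03 [-4.206 -1.065 12.078]
0.011 [-0.784 -0.524  8.771]
0.022 [0.911 0.878 8.386]
26.55
(array([0.475, 0.209, 0.11 ]), array([0.02 , 1.571, 0.087])) 27.7
```

View pics/w4.png

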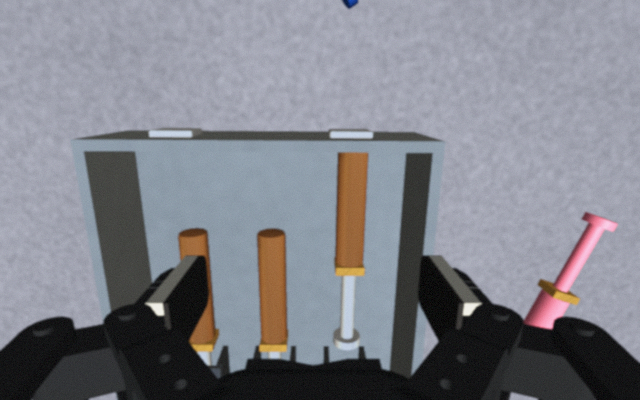

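The view shows L fully drawn: butt at (352,153), ferrule at (349,271), collar at (346,340) clear of the hood. R and M are in place. I'll compute the position and grasp.

```bash
python3 -W ignore - <<'E'
from h import *
np.set_printoptions(precision=4,suppress=True)
T=([0.475,.209,.11],[.02,1.571,.087])
for n,u,v,z in(("butt",352,153,.030),("fer",349.5,264,.032),("collar",346,335,.032),("Mbutt",271,232,.03),("Mfer",273,341,.032),("M2",273,341,.032)):
    q=ray("wrist",u,v,z,T)-MID["L"]; print(n,q@cx_*1e3,q@cy_*1e3)
E
```

```text
butt -101.73436523628924 0.4526933111908778
fer -26.162268456708475 0.7463173434624784
collar 30.1972658042428 -0.2506072285048305
Mbutt -48.69848855824811 -52.31119088732253
Mfer 35.26073836605305 -53.355532378615955
M2 35.26073836605305 -53.355532378615955
```

```bash
python3 -W ignore - <<'E'
from h import *
np.set_printoptions(precision=3,suppress=True)
ori=down(np.pi/2+CY)
g=MID["L"]-cx_*.064-cy_*.024
bot.move_straight([g[0],g[1],.016],ori,.2); o=bot.get_obs(); print(o["ft_force"],o["t"])
bot.grasp(60); o=bot.get_obs(); print(o["gripper_width"],o["ft_force"],o["t"])
bot.move_straight([g[0],g[1],.04],ori,.1); o=bot.get_obs(); print(o["gripper_width"],o["ft_force"])
bot.move_straight([g[0],g[1],.15],ori,.25); o=bot.get_obs(); print(o["gripper_width"],o["ft_force"],o["t"])
shot("top","pics/t5.png"); T=shot("wrist","pics/w5.png"); print(T)
a=cv2.imread("pics/t5.png")[130:260,200:460]; b=cv2.imread("pics/w5.png")
cv2.imwrite("pics/c5.png",np.vstack([cv2.resize(a,None,fx=2.2,fy=2.2,interpolation=cv2.INTER_CUBIC),cv2.resize(b[:,:],(572,300))[:,:572]]))
E
```

```text
[ 1.248 -0.591  0.063] 28.3167
0.20580668718671064 [-1.579  0.174  7.111] 28.9417
0.20829159447812626 [ 3.631  0.333 -0.809]
0.20370927092000501 [ 0.107 -0.143 -1.643] 29.925
(array([0.475, 0.209, 0.148]), array([-3.005,  1.567, -2.938]))
```

View pics/c5.png

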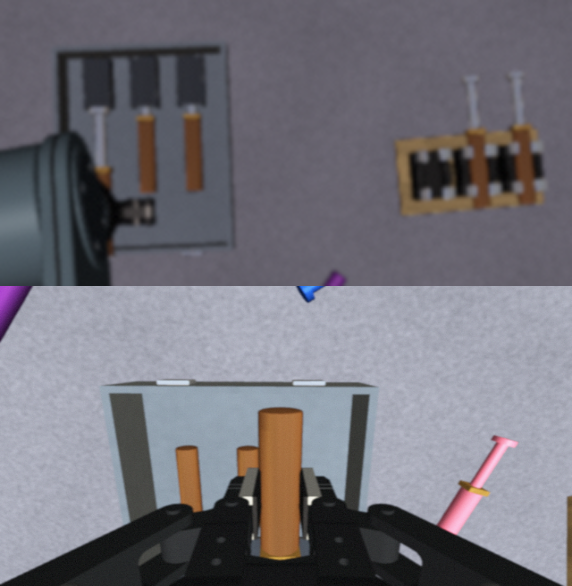

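The tool is held level and clear of the case; in the wrist view the handle runs from (281,410) to (281,555). The other two handles are still in place. Next I lay it in the clear gap.

```bash
python3 -W ignore - <<'E'
from h import *
np.set_printoptions(precision=3,suppress=True)
RY=np.radians(5.8); ori=down(np.pi/2+RY)
bot.goto([.55,-.01,.12],ori); print(bot.get_obs()["t"])
bot.move_straight([.55,-.01,.014],ori,.2)
z,f,f0=press((.55,-.01),.014,.003,2.5,ori); print(z,f,bot.get_obs()["eef_pos"])
bot.release(); bot.sleep(.3)
bot.move_straight([.55-.07,-.017,.16],ori,.25); 
T=shot("wrist","pics/w6.png"); print(T,bot.get_obs()["t"])
E
```

```text
30.95
0.003999999999999997 [-2.89  -0.234 10.805] [ 0.55  -0.01   0.005]
(array([ 0.48 , -0.017,  0.159]), array([2.651, 1.57 , 2.752])) 35.9833
```

View pics/w6.png

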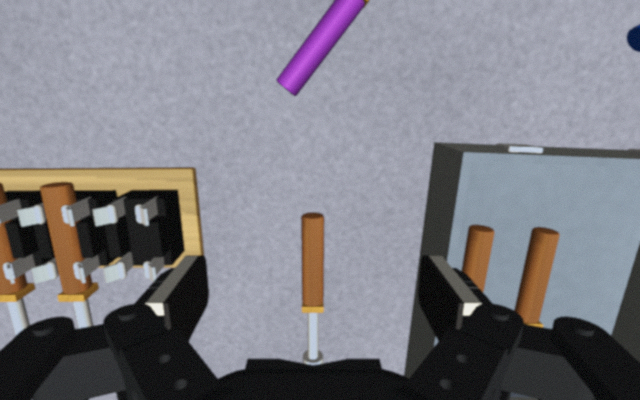

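The tool lies flat between rack and case: butt (313,214), ferrule (313,307), collar (313,357). The rack's empty clip is on the left at about (130-185, 190-270).

```bash
python3 -W ignore - <<'E'
from h import *
np.set_printoptions(precision=4,suppress=True)
T=([.48,-.017,.159],[2.651,1.57,2.752])
b,f,c=[ray("wrist",u,v,z,T) for u,v,z in((313,215,.018),(313,306,.020),(313,353,.020))]
print(b,f,c); d=f-b; print(np.hypot(*d[:2]),np.degrees(np.arctan2(d[1],d[0])),(b+f)/2)
RY=np.radians(5.8); ori=down(np.pi/2+RY)
m=(b+f)/2; m=b+(f-b)*.5
bot.move_straight([m[0],m[1],.05],ori,.25); bot.move_straight([m[0],m[1],.003],ori,.15)
bot.grasp(60); o=bot.get_obs(); print(o["gripper_width"],o["ft_force"],o["eef_pos"],o["t"])
bot.move_straight([m[0],m[1],.16],ori,.25)
# look at the clip from a standing-off pose
bot.move_straight([.527-.06,-.148,.17],ori,.25)
T=shot("wrist","pics/w7.png"); print(T,bot.get_obs()["t"],bot.get_obs()["gripper_width"])
E
```

```text
[ 0.5048 -0.0145  0.018 ] [ 0.59   -0.0058  0.02  ] [ 0.6399 -0.0008  0.02  ]
0.08565607873186909 5.7696680465210495 [ 0.5474 -0.0101  0.019 ]
0.206963357071969 [-1.7924  0.9012  4.9142] [ 0.5477 -0.0102  0.0036] 37.75
(array([ 0.4668, -0.1473,  0.1692]), array([2.099 , 1.5689, 2.1995])) 39.3667 0.20571442043048785
```

View pics/w7.png

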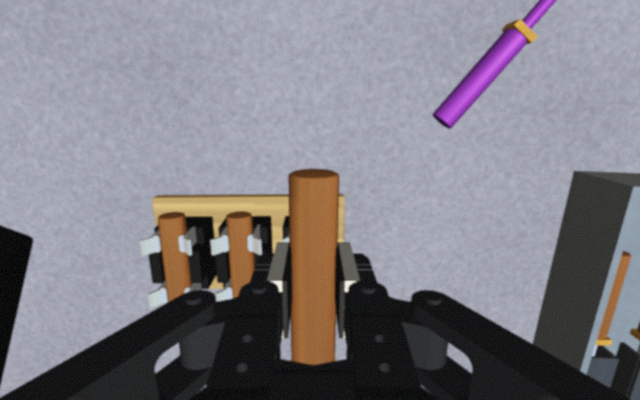

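The held handle hides the empty clip. The kept handles' butts, at (173,214) and (239,213), and the rack edge (153,197)-(343,195) are visible, and they give the clip by extrapolating the 52 mm pitch.

```bash
python3 -W ignore - <<'E'
from h import *
np.set_printoptions(precision=4,suppress=True)
T=([.4668,-.1473,.1692],[2.099,1.5689,2.1995])
a,b=ray("wrist",173,214,.060,T),ray("wrist",239.5,213,.060,T); print("kept butts",a,b,b-a,np.hypot(*(b-a)[:2]), "next",2*b-a)
e,f=ray("wrist",154,197,.012,T),ray("wrist",344,195.5,.012,T); d=f-e; print("rack edge",e,f,np.hypot(*d[:2]),np.degrees(np.arctan2(-d[0],d[1])))
rx=np.array([-d[1],d[0],0])/np.hypot(*d[:2]); rx*=np.sign(rx[0]); ry=d/np.linalg.norm(d)
print("clip from rack", (e+f)/2+rx*.045+ry*.052)
h=ray("wrist",314,175,.175,T); print("held butt",h, "held lateral", )
import cv2
im=cv2.imread("pics/w6.png")[150:310,0:220]; im2=cv2.imread("pics/w7.png")[180:320,130:360]
cv2.imwrite("pics/c8.png",np.vstack([cv2.resize(im,(480,349),interpolation=cv2.INTER_CUBIC),cv2.resize(im2,(480,249))[:,:480]]))
E
```

```text
kept butts [ 0.4908 -0.2498  0.06  ] [ 0.4851 -0.2004  0.06  ] [-0.0057  0.0494  0.    ] 0.04970440009402422 next [ 0.4794 -0.1511  0.06  ]
rack edge [ 0.4942 -0.2845  0.012 ] [ 0.4762 -0.1188  0.012 ] 0.16666274631803027 6.1859324250715195
clip from rack [ 0.5243 -0.1451  0.012 ]
held butt [ 0.4273 -0.1509  0.175 ] held lateral
```

View pics/c8.png

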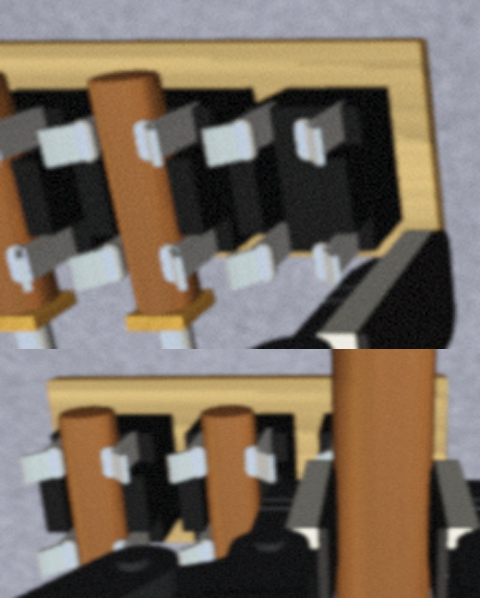

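The enlarged view confirms the empty clip is the rightmost one here, with lips at crop (228,143), (310,142), (251,267) and (327,262). Four estimates agree within about 2.5 mm: clip middle at about (0.5245, -0.145), yaw about 6°. I'll lay the handle on the lips.

```bash
python3 -W ignore - <<'E'
from h import *
np.set_printoptions(precision=4,suppress=True)
RY=np.radians(5.9); ori=down(np.pi/2+RY); p=(.5245,-.145)
bot.move_straight([*p,.12],ori,.2); bot.move_straight([*p,.070],ori,.12)
z,f,f0=press(p,.070,.058,4,ori); o=bot.get_obs(); print(z,f,o["eef_pos"],o["t"])
bot.release(); bot.sleep(.2)
bot.move_straight([*p,.12],ori,.2); 
bot.move_straight([.465,-.151,.2],ori,.25)
T=shot("wrist","pics/w9.png"); print(T,bot.get_obs()["t"])
im=cv2.imread("pics/w9.png"); m=cv2.inRange(cv2.cvtColor(im,cv2.COLOR_BGR2HSV),(5,110,60),(20,255,255))
n,l,s,c=cv2.connectedComponentsWithStats(m)
for i in range(1,n):
    if s[i,4]>150: print(s[i],c[i])
E
```

```text
0.06 [ 1.1618 -2.8592  4.9711] [ 0.525  -0.1453  0.0603] 42.9667
(array([ 0.4649, -0.1509,  0.199 ]), array([2.0075, 1.5701, 2.1097])) 44.8833
[490  31  29  20 190] [506.0053  39.5947]
[172 189 172  16 650] [258.3831 192.8292]
[ 174  200   32   58 1164] [189.6564 227.7861]
[ 213  200   58  105 2225] [250.4018 249.0494]
[ 281  201   43  115 2470] [310.2806 259.0664]
[576 241  31  80 844] [590.6931 280.3223]
[ 610  251   30   80 1092] [630.4496 301.4212]
```

```bash
python3 -W ignore - <<'E'
from h import *
np.set_printoptions(precision=4,suppress=True)
im=cv2.imread("pics/w9.png"); m=cv2.inRange(cv2.cvtColor(im,cv2.COLOR_BGR2HSV),(5,110,60),(20,255,255))
for v in range(196,320,6):
    r=np.where(m[v,200:345]>0)[0]+200
    g=np.split(r,np.where(np.diff(r)>2)[0]+1) if len(r) else []
    print(v,[(int(x[0]),int(x[-1])) for x in g if len(x)>3])
T=([.4649,-.1509,.199],[2.0075,1.5701,2.1097])
for u,v,z in((315,201,.073),(315,290,.079),(239,201,.06)): print(ray("wrist",u,v,z,T))
E
```

```text
196 [(237, 241), (245, 251), (268, 275), (281, 292), (315, 320)]
202 [(245, 255), (313, 316), (324, 329)]
208 [(200, 210), (216, 225), (233, 269), (276, 281), (296, 334)]
214 [(224, 228), (231, 234), (239, 261), (285, 290), (299, 323)]
220 [(240, 262), (299, 323)]
226 [(241, 256), (300, 321)]
232 [(242, 256), (300, 321)]
238 [(242, 257), (300, 321)]
244 [(200, 203), (241, 263), (299, 323)]
250 [(200, 204), (241, 263), (299, 323), (334, 340)]
256 [(241, 263), (299, 323)]
262 [(242, 264), (280, 283), (300, 323)]
268 [(228, 234), (243, 264), (300, 323)]
274 [(245, 258), (301, 321)]
280 [(245, 259), (301, 321)]
286 [(244, 261), (301, 321)]
292 [(245, 265), (301, 321)]
298 [(244, 264), (301, 321)]
304 [(243, 263), (301, 321)]
310 [(301, 322)]
316 []
[ 0.4731 -0.1484  0.073 ]
[ 0.5479 -0.1407  0.079 ]
[ 0.4832 -0.2105  0.06  ]
```

The handle rests straight and parallel on the lips: it spans rows 208-312 at u≈311 and looks wider than its seated neighbour. Now press.

```bash
python3 -W ignore - <<'E'
from h import *
np.set_printoptions(precision=4,suppress=True)
RY=np.radians(5.9); ori=down(np.pi/2+RY); p=(.5245,-.145)
bot.grasp(30)
bot.move_straight([*p,.095],ori,.25); f0=np.array(bot.get_obs()["ft_force"]); print(bot.get_obs()["t"])
z=.083; bot.move_straight([*p,z],ori,.15)
while z>.054:
    z-=.0015; bot.move_straight([*p,z],ori,.05); o=bot.get_obs(); f=np.array(o["ft_force"])-f0; e=o["eef_pos"][2]
    print(round(z,4),round(e,4),f)
    if f[2]>35 or (e<.064 and f[2]>10): break
print(o["t"])
bot.move_straight([*p,.10],ori,.2); bot.move_straight([.455,-.152,.22],ori,.25)
T=shot("wrist","pics/w10.png"); print(T,bot.get_obs()["t"])
im=cv2.imread("pics/w10.png"); cv2.imwrite("pics/c10.png",cv2.resize(im[170:330,120:360],None,fx=3,fy=3,interpolation=cv2.INTER_CUBIC))
E
```

```text
46.2833
0.0815 0.0823 [ 0.1277 -0.708  -0.3828]
0.08 0.08 [1.2503 0.068  0.3921]
0.0785 0.0783 [-0.2169 -0.3    -0.3448]
0.077 0.077 [0.7958 0.3138 0.0979]
0.0755 0.0759 [-0.1798 -1.0374  3.6536]
0.074 0.0745 [ 0.4896 -0.8655  5.3636]
0.0725 0.0729 [0.048  0.8205 4.0123]
0.071 0.0712 [ 2.0142 -0.47    3.1555]
0.0695 0.0687 [-0.7868 -0.2233 -1.0099]
0.068 0.0677 [ 0.3618 -0.3603  0.6778]
0.0665 0.0665 [-1.1251 -0.105   2.6958]
0.065 0.0649 [-1.5848  0.2935  1.343 ]
0.0635 0.0632 [ 0.6625 -0.7863 -0.3127]
0.062 0.062 [ 0.215  -0.77    0.7899]
0.0605 0.0618 [-2.3493 -0.8343  9.7331]
0.059 0.0617 [-5.7935  0.0958 19.5923]
50.5333
(array([ 0.4547, -0.1517,  0.2186]), array([2.3558, 1.569 , 2.4584])) 51.65
```

View pics/c10.png

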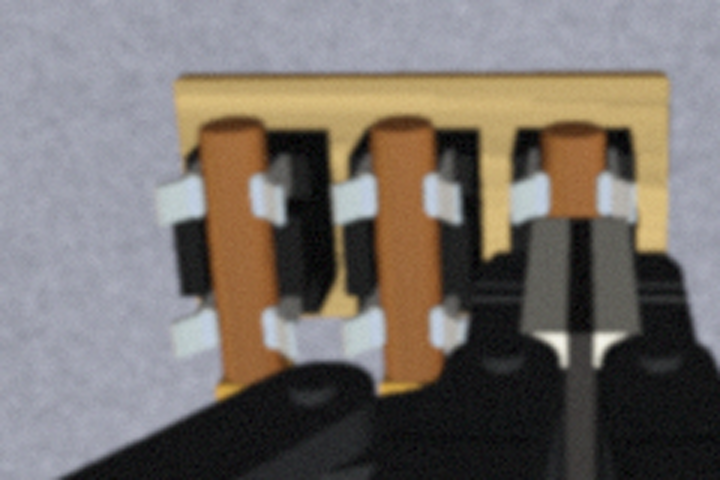

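The handle is seated between the rear jaws (crop butt (573,126), jaws at (531,197) and (617,197)), parallel to its neighbours, which have not moved. The press stopped hard at z = 0.0617, which is home height. A quick numeric check of centring before handing in.

```bash
python3 -W ignore - <<'E'
from h import *
np.set_printoptions(precision=4,suppress=True)
T=([.4547,-.1517,.2186],[2.3558,1.569,2.4584])
q=lambda u,v,z:ray("wrist",120+(u+.5)/3-.5,170+(v+.5)/3-.5,z,T)
e=q(665,77,.012); e0=q(178,80,.012); d=e-e0; ry=d/np.linalg.norm(d); rx=np.array([ry[1],-ry[0],0])
C=(e+e0)/2+rx*.045+ry*.052
for n,b in(("target",q(573,128,.060)),("kept",q(403,122,.060)),("jaws",(q(531,197,.066)+q(617,197,.066))/2)):
    print(n,b,"along,across mm",(b-C)@rx*1e3,(b-C)@ry*1e3)
o=bot.get_obs(); print(o["ft_force"],o["t"])
E
```

```text
target [ 0.4828 -0.1507  0.06  ] along,across mm -42.281613689491536 -0.1947483575028268
kept [ 0.4861 -0.2011  0.06  ] along,across mm -44.47601588201148 -50.67412309966741
jaws [ 0.5023 -0.1484  0.066 ] along,across mm -22.690634726670332 -0.019454524555556785
[-0.3481 -0.6433 -1.0088] 51.65
```

The butt is 42.3 mm behind the clip middle (42 is ideal) and 0.2 mm across, so the handle is centred. Handing in.

```bash
python3 -c "
from station import bot
bot.close_job()"
```

```text
the job is handed in; nothing more can be done
```

The loose tool is snapped home in the empty clip, and I handed the job in at about 52 s of the 67 s limit. No verdict was reported.

**What I did:**
- **Finding the loose tool:** I pressed shut fingertips on each handle and dragged it back, because the open fingers would not fit between the handles and the case walls. The tool at case y = +54 mm was loose; the other two gave about 3 mm and stayed.
- **Moving it:** I drew it clear of its hood, lifted it to about 0.155 m and laid it flat in the gap between case and rack, then let go. I took it again by the middle of the handle, laid it on the clip's lips, released it and pressed it in with shut fingers.

**Last checks:**
- **Height:** the press stopped hard with the handle top at 61.7 mm; home is 62 mm.
- **Centring:** the final wrist picture puts the handle 0.3 mm off along and 0.2 mm across, parallel to its neighbours. The front jaws were hidden behind the gripper in that picture. I judged them seated from the height and from the two force dips during the press.
- **Other tools:** the two tools in the rack show no visible movement. The caught tools still looked in place when last seen, before the rack work. I never went near the jar or brush, and did not check them again.

**What disagreed:**
- The dragging strokes slipped, moving the tool 6 to 13 mm less than the fingers, so it took four strokes.
- Wrist-camera positions in the case were 3 to 6 mm off the top camera along x. I used differences between handles instead.

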